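Hang the eye bracket on the free peg

TASK

Hang the tallest steel bracket, the one with the large round eye through its upright plate, on the empty peg of the pegboard bay: the peg goes through the eye and the bracket hangs freely and upright from it, released and at rest. Leave the other two brackets standing where they are.

Things in the scene. Friction and masses are not known exactly. Their poses are not given: they have to be found in the camera images.
- bracket_mid (a point): Centre of the eye, half-way up the bracket to hang: steel inverted T, tallest of three, 0.4 kg. Upright plate 130 tall, 56 wide (y), 6 thick (x) on a foot 50 (x) by 56 by 8. The eye is a 36 hole along x, its centre 65 below the plate's top, so the top 47 are solid, to be gripped across the thickness. z up; a half turn makes no difference. Sizes in mm.
- peg_mid (a point): On the axis of the empty one of three pegs 100 mm apart: level fixed rod 10 thick, 140 above the bench. x runs along it into the board, whose face is at x=70; free end x=-68, its last 6 mm a collar 16 across; z up. Other pegs carry stock up to 60 across. Board 172 high; two posts 120 high at x=-75, 162 mm either side of the middle peg; open gate outside, at the bay's far end.
- short_mid (a point): Half-way up a bystander, the short bracket: inverted T 85 mm tall, plate 44 wide (y) and 6 thick (x), foot 46 by 44, with only a small 10 mm hole. It stands on the bench and stays there; z is up.
- angle_mid (a point): Half-way up the plate of a bystander, the blank angle bracket: L shape, no hole, plate 100 mm tall, 70 wide (y) and 6 thick (x), foot 60 long to its +x side. It stands on the bench and stays there; z is up.
Mind the look-alikes: they are no part of the job. What is shaped like the part that bears bracket_mid but blue or purple is not meant.

How it is judged (in metres and radians):
At the end, for the whole second after the job is handed in: The empty peg passes through the bracket's eye and the bracket hangs from it at rest: eye centre between stop collar and board, within 12 mm of the peg's axis sideways and 5 to 20 mm below it, bracket upright within 15 degrees, eye axis within 25 degrees of the peg (x of bracket_mid in the frame of peg_mid between -0.06 and 0.064 m and y of bracket_mid in the frame of peg_mid between -0.012 and 0.012 m and z of bracket_mid in the frame of peg_mid between -0.02 and -0.005 m and angle between bracket_mid's own z axis and vertical below 0.26 rad and linear speed of bracket below 0.04 m/s and angle between the x axis of bracket_mid and the x axis of peg_mid, either way round below 0.44 rad); the robot touches nothing.
It fails at once if one of the other two brackets is shifted by more than 30 mm or tipped (distance of any of short_mid, angle_mid from where it was at the start of the episode above 0.03 m or angle between any of short_mid, angle_mid's own z axis and vertical above 0.35 rad).
It also fails if it takes over 40 s, if anything falls off the work surface, if the arm or the gripper's body presses on something with over 40 N, if the wrist force passes 120 N, or if a joint passes its speed limit or range.

ROBOT

A 6-joint arm with a two-finger parallel gripper is mounted at the origin on the work surface. World frame = base frame: x ahead of the robot, y to its left, z up, the work surface at z = 0. Lengths are in mm, angles in degrees, forces in N, time in s.
With the tool pointing down it reaches from about 325 to 925 mm from the base axis. Payload 3.1 kg.
Tool frame: the origin (TCP) lies at the very end of the fingers, on their centre line; the grasp point (between the pads) lies grasp_offset behind it (grasp_offset is the distance from the TCP to the grasp point, in mm); z points along the fingers, y is the line along which they close (so a half turn about z gives the same grasp; the last joint's range is limited). The gripper opens to 85 mm and grips with 20 to 120 N. Pads are 22 mm wide; open, the fingers measure 114 mm over their backs; the gripper's body (76 mm by 85 mm) begins 54 mm behind the grasp point. The pads swing forward as they close: fully open they stand 13 mm farther back than shut.
Start: joints at [57.112, 12.427, 92.441, -0, 75.132, -6.429], TCP at [278.459, 559.553, 193.7] pointing down, gripper open.
Joint ranges: [-157.48, 157.48], [-44.54, 120.13], [17.64, 146.25], [-64.5, 244.5], [7.68, 150.69], [-147.95, 147.95]. Speed limits (degrees/s): [159.86, 159.86, 180, 180, 180, 180].

INTERFACE

Orientations are given as [roll, pitch, yaw] about the fixed x, y, z axes, in that order (R = Rz(yaw) Ry(pitch) Rx(roll)).
In Python, from station import * gives the robot as it stands. Calls block until the motion is done:
- goto(position, orientation): joint-space move of the TCP to a pose.
- move_l(position, attitude=None, speed=150): straight line of the TCP; attitude=None keeps the orientation; speed is the mean speed in mm/s.
- move_j(angles): joint-space move.
- grip(opening, squeeze=None): finger opening in mm; squeeze is the grip in N (None keeps the last); returns when the fingers have stopped.
- wait(seconds).
- solve_ik(position, orientation): joint angles nearest the present ones, or None.
- get_obs(): the state.
- get_image(name): name is "side" or "top" or "wrist"; returns the picture (400x640x3 uint8, red, green, blue); there is no depth.
- get_calibration(name): a dict with "fx", "fy", "cx", "cy" (pixels), "R" (3x3) and "t" (3): a world point X has camera coordinates R X + t; the wrist camera has in their place "mount" (4x4, takes a point from camera to tool coordinates, whose origin is the TCP and whose axes are the flange's). Camera axes: x right, y down, z forward; pixel columns grow to the right and rows downward; lengths in mm; the calibration is good to about 2 mm. A picture is of the moment at which its call begins: read the wrist's pose just before it. get_calibration takes no time and is no camera call.
A pose or a line that the arm cannot do raises Unreachable and nothing moves.
- sign_off(): hands the job in; it is judged then, once.
Trained networks look in the newest picture that a camera, given by its name, has taken for a name from the list of things; names that differ only in an ending like _2 or _b are one class to them, and where a whole thing is asked for, a point or a joint stands for the part that bears it (a point fixed in the world has none). Each returns a list of dicts, best first, with "score" (0 to 1); they miss things now and then, are a little off and sometimes report something else, mostly with a low value. They report only what shows in the picture. A call takes as long as a camera call. They do not tell look-alikes from the thing itself.
- spot_in(name, camera): "extent" ([centre column, centre row, width, height] in pixels, round what is visible of it).
- regions_of(name, camera): "region" (400x640 bool, what is visible of it) and "extent" ([centre column, centre row, width, height] in pixels, round what is visible of it).
The state is a dict: "t": time; "joint_pos": joint angles; "qvel": joint speeds; "effort": joint torques, N m; "tcp_pos": TCP position; "ee_rot": TCP orientation; "wrist_force": force on the tool from outside, world axes, zero at the start; "moment": the same for the moment, N m; "grip_width": finger opening in mm; "grip_force": force on a finger pad.
Only numpy, scipy, OpenCV 4.12 (cv2) and the standard library are available. Lean on these libraries where they do the work, as an engineer would, in place of code of your own. Each camera call takes 0.05 s, during which the arm holds its last target. There are 200 camera calls.

## Working session

There is one attempt and no reset: what is moved stays moved. The work goes in short steps, each a Python script; the robot and the scene stay as the last script left them, time stands still between calls to the robot, and variables do not carry over. Pictures are saved under pics/ and viewed, at most 10 in all, crops included, and the job is handed in when it is done.

```bash
mkdir -p pics; python3 - <<'E'
from station import *
import cv2,numpy as np
o=get_obs();print({k:o[k] for k in('t','tcp_pos','ee_rot')})
for c in("top","side"):
    im=get_image(c);cv2.imwrite(f"pics/{c}0.png",im[:,:,::-1])
    k=get_calibration(c);print(c,{a:np.round(b,4).tolist() for a,b in k.items()})
    for n in("bracket_mid","peg_mid","short_mid","angle_mid"):
        print(n,[(np.round(d["extent"],1).tolist(),round(d["score"],2)) for d in spot_in(n,c)])
k=get_calibration("wrist");print(k)
try: print(grasp_offset)
except Exception as e: print(e)
E
```

```text
{'t': 0.0, 'tcp_pos': array([277.97072962, 558.78664005, 192.36967511]), 'ee_rot': array([-1.79865147e+02, -1.38874351e-02,  1.53541329e+02])}
top {'fx': 386.8763, 'fy': 386.8763, 'cx': 324.4537, 'cy': 204.7644, 'R': [[0.0518, -0.9987, -0.0032], [-0.9776, -0.0501, -0.2044], [0.204, 0.0137, -0.9789]], 't': [-30.9605, 586.8964, 916.3051]}
bracket_mid [([400.6, 198.2, 22.3, 32.0], 0.83), ([409.1, 151.1, 28.4, 36.1], 0.83), ([377.8, 264.1, 29.6, 25.1], 0.71)]
peg_mid [([236.8, 260.4, 61.1, 12.0], 0.88)]
short_mid [([424.5, 265.4, 20.3, 22.0], 0.66)]
angle_mid [([331.8, 251.7, 29.8, 27.4], 0.8)]
side {'fx': 440.069, 'fy': 440.069, 'cx': 315.2476, 'cy': 203.3073, 'R': [[0.7256, -0.6881, 0.0078], [-0.4861, -0.5206, -0.7019], [0.4871, 0.5055, -0.7122]], 't': [-455.5515, 349.179, 605.1552]}
bracket_mid [([441.1, 232.4, 32.6, 68.4], 0.96), ([388.2, 265.9, 39.6, 71.4], 0.84), ([305.0, 300.2, 37.2, 72.5], 0.72)]
peg_mid [([169.9, 169.9, 52.4, 44.2], 0.83)]
short_mid [([350.4, 366.1, 36.7, 52.1], 0.83)]
angle_mid [([268.2, 264.9, 51.5, 54.5], 0.68)]
{'fx': 284.79460051823077, 'fy': 284.79460051823077, 'cx': 316.9084509093789, 'cy': 203.60977056325302, 'mount': array([[-1.39588522e-06, -9.53184872e-01, -3.02388161e-01,
         7.77397037e+01],
       [ 9.99999851e-01,  1.63673240e-04, -5.20545316e-04,
         5.83470713e-01],
       [ 5.45668770e-04, -3.02388117e-01,  9.53184730e-01,
        -1.79583546e+02],
       [ 0.00000000e+00,  0.00000000e+00,  0.00000000e+00,
         1.00000000e+00]])}
18.700000000000003
```

View pics/top0.png

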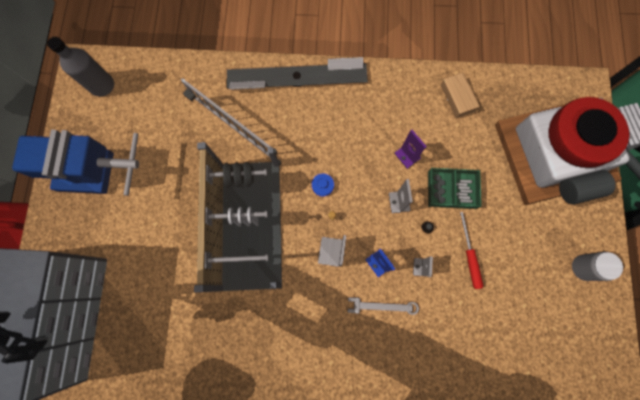

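View pics/side0.png

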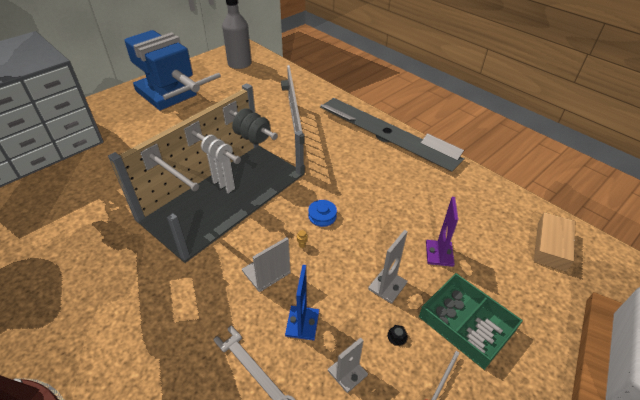

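```bash
python3 - <<'E'
import cv2
im=cv2.imread("pics/side0.png")
a=cv2.resize(im[180:400,230:480],None,fx=2.6,fy=2.6,interpolation=cv2.INTER_CUBIC)
cv2.imwrite("pics/crop1.png",a)
im=cv2.imread("pics/top0.png")
a=cv2.resize(im[130:340,150:450],None,fx=2.6,fy=2.6,interpolation=cv2.INTER_CUBIC)
cv2.imwrite("pics/crop2.png",a)
im=cv2.imread("pics/side0.png")
a=cv2.resize(im[60:280,80:340],None,fx=2.6,fy=2.6,interpolation=cv2.INTER_CUBIC)
cv2.imwrite("pics/crop3.png",a)
E
```

```text
(no output)
```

View pics/crop1.png

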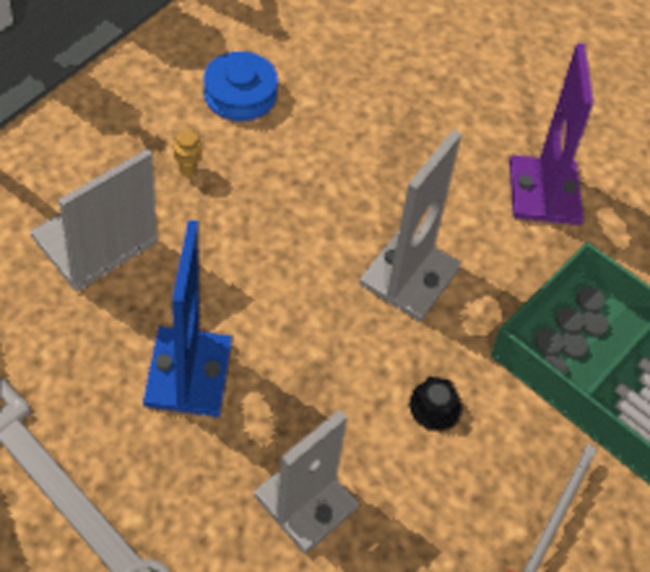

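View pics/crop2.png

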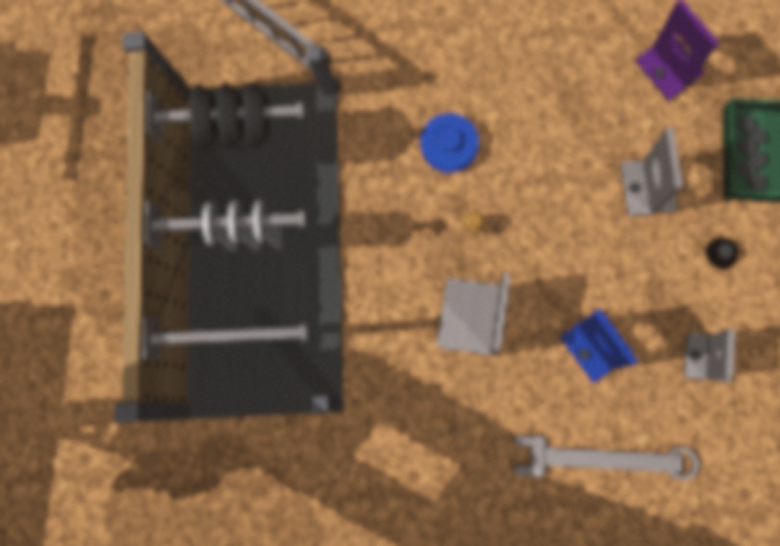

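View pics/crop3.png

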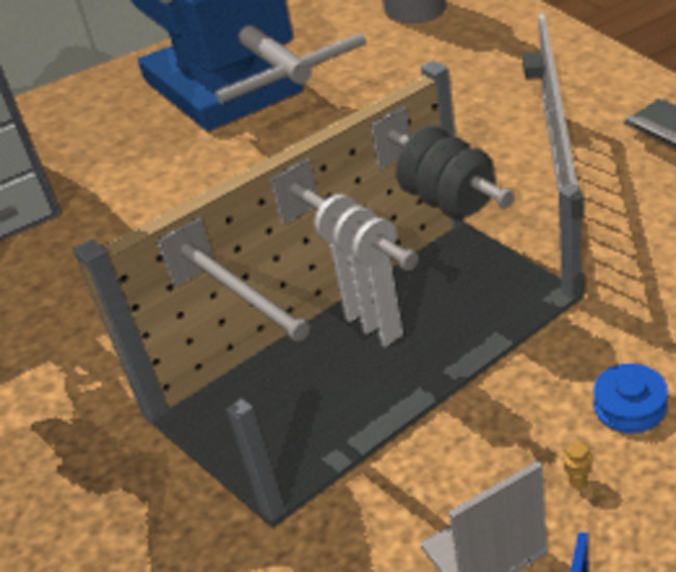

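Bracket candidates in the top picture: grey steel at (401,198), purple at (409,151) and blue at (378,264). Only the steel one is bare steel with a large eye, and crop1 confirms it; the blue and purple ones are look-alikes. The empty peg is the lower one, with its free end at about (266,258). The angle bracket stands in front of it at (332,252). Next I triangulate.

```bash
cat >h.py <<'E'
from station import *
import numpy as np,cv2
from scipy.spatial.transform import Rotation as Ro
def P(c):
    k=get_calibration(c);K=np.array([[k["fx"],0,k["cx"]],[0,k["fy"],k["cy"]],[0,0,1]])
    return K@np.c_[k["R"],k["t"]]
def tri(a,b):
    X=cv2.triangulatePoints(P("top"),P("side"),np.array(a,float).reshape(2,1),np.array(b,float).reshape(2,1))[:,0]
    return X[:3]/X[3]
def proj(c,X):
    p=P(c)@np.append(X,1);return p[:2]/p[2]
def atz(c,uv,z):
    p=P(c);A=np.c_[p[:,:2],-np.array([uv[0],uv[1],1])]
    return np.append(np.linalg.solve(A,-(p[:,2]*z+p[:,3]))[:2],z)
E
python3 - <<'E'
from h import *
np.set_printoptions(precision=1,suppress=True)
c2=lambda x,y:(150+x/2.6,130+y/2.6); c1=lambda x,y:(230+x/2.6,180+y/2.6); c3=lambda x,y:(80+x/2.6,60+y/2.6)
T=[("pegfree",c2(304,332),c3(299,328)),("pegboard",c2(152,338),c3(190,250)),("br topA",c2(669,132),c1(458,135)),("br topB",c2(680,188),c1(410,183)),
("ang topA",c2(507,274),c1(151,153)),("ang topB",c2(495,353),c1(64,205)),("short A",c2(733,330),c1(343,415)),("short B",c2(732,380),c1(282,463)),
("blue A",c2(601,312),c1(193,224)),("post",c2(320,402),c3(241,408)),("br eye",c2(656,173),c1(426,221)),("purple",c2(680,4),c1(581,47))]
for n,a,b in T:
    X=tri(a,b);print(n,X,"res",proj("top",X)-a,proj("side",X)-b)
for a in (c2(622,165),c2(632,216),c2(680,204)): print("foot",atz("top",a,8))
for a in (c2(440,347),c2(447,282)): print("angfoot",atz("top",a,6))
print(atz("top",c2(304,332),140),atz("top",c2(152,338),140))
E
```

```text
pegfree [444.4 120.  143.5] res [ 0.4 -0.7] [-0.8  0.2]
pegboard [433.5 251.8 138.8] res [ 0.5 -1.1] [-1.   0.2]
br topA [ 644.  -196.8  129.2] res [ 0.8 -0.9] [-1.3  0.4]
br topB [ 588.9 -204.4  135.5] res [ 0.2 -0.2] [-0.3  0.1]
ang topA [509.1 -54.8  98.2] res [ 0.3 -0.5] [-0.6  0.2]
ang topB [439.3 -48.1  97.4] res [ 0.9 -1.5] [-1.8  0.5]
short A [ 469.  -264.2   86.8] res [ 0.2 -0.2] [-0.4  0.1]
short B [ 423.1 -261.7   90.7] res [ 0.  -0.1] [-0.1  0. ]
blue A [ 474.1 -136.1  133.2] res [ 0. -0.] [-0.  0.]
post [385.3 105.2 118.8] res [ 0.2 -0.4] [-0.5  0.1]
br eye [ 622.5 -199.2   60.1] res [ 1.  -1.2] [-1.7  0.5]
purple [ 767.7 -205.5  130.7] res [ 0.7 -0.7] [-1.   0.3]
foot [ 638.4 -171.7    8. ]
foot [ 585.5 -182.8    8. ]
foot [ 600.5 -231.5    8. ]
angfoot [443.5   5.5   6. ]
angfoot [508.6   2.    6. ]
[442.9 121.3 140. ] [431.  252.3 140. ]
```

Heights match: bracket top about 130, peg 140, angle about 98, post about 119. The gap between the angle plate (y about -50) and the peg's free end (y about 120) is wide enough to lower the bracket into. I refine the peg and the bracket with the wrist camera.

```bash
cat >>h.py <<'E'
def shot(name):
    o=get_obs();im=get_image("wrist");cv2.imwrite(f"pics/{name}.png",im[:,:,::-1])
    M=np.eye(4);M[:3,:3]=Ro.from_euler("xyz",o["ee_rot"],degrees=True).as_matrix();M[:3,3]=o["tcp_pos"]
    np.save(f"pics/{name}.npy",M@get_calibration("wrist")["mount"]);return o
def watz(name,uv,z):
    T=np.load(f"pics/{name}.npy");k=get_calibration("wrist")
    d=T[:3,:3]@np.array([(uv[0]-k["cx"])/k["fx"],(uv[1]-k["cy"])/k["fy"],1])
    return T[:3,3]+d*(z-T[2,3])/d[2]
E
python3 - <<'E'
from h import *
p=get_obs()["tcp_pos"]
move_l([p[0],p[1],300],speed=250)
goto([410,170,290],[180,0,5]);wait(.3)
o=shot("wpeg");print(o["t"],o["tcp_pos"],o["ee_rot"],o["joint_pos"])
print([(d["extent"],d["score"]) for d in spot_in("peg_mid","wrist")])
goto([600,-200,240],[180,0,10]);wait(.3)
o=shot("wbr");print(o["t"],o["tcp_pos"],o["ee_rot"],o["joint_pos"],o["wrist_force"])
print([(d["extent"],d["score"]) for d in spot_in("bracket_mid","wrist")])
E
python3 - <<'E'
import cv2,numpy as np
a=cv2.imread("pics/wpeg.png");b=cv2.imread("pics/wbr.png")
cv2.imwrite("pics/both.png",cv2.resize(np.vstack([a[:,80:560],b[:,80:560]]),None,fx=.75,fy=.75)) 
E
```

```text
2.9833 [410.02205764 170.42080077 290.03767284] [-1.79996111e+02 -2.21399377e-03  5.05744608e+00] [ 1.34965087e+01 -1.44197936e+01  1.08657624e+02  3.53190062e-03
  8.57594088e+01  9.84388015e+01]
[([301.8, 157.6, 121.9, 35.0], 0.66)]
4.9333 [ 600.19379522 -199.1317347   240.42150331] [ 1.79983470e+02 -2.99844629e-02  1.00742021e+01] [-2.47120945e+01  1.13881504e+01  8.86245729e+01  3.58568841e-03
  7.99532202e+01  5.52130833e+01] [ 0.00845608 -0.19359898  0.17250469]
[([355.4, 46.4, 55.1, 86.7], 0.79), ([319.2, 166.7, 36.4, 66.3], 0.71), ([265.6, 272.9, 51.9, 86.2], 0.71)]
```

View pics/both.png

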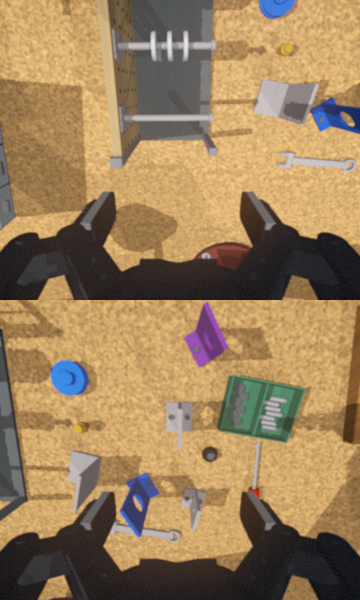

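The wrist pictures show the peg from about (245,157) to (362,157). The steel bracket is at (319,167), seen nearly edge-on. I enlarge both.

```bash
python3 - <<'E'
import cv2,numpy as np
a=cv2.imread("pics/wpeg.png")[130:185,230:380];b=cv2.imread("pics/wbr.png")[125:205,270:370]
a=cv2.resize(a,(750,275),interpolation=cv2.INTER_CUBIC);b=cv2.resize(b,None,fx=4,fy=4,interpolation=cv2.INTER_CUBIC)
c=np.zeros((600,750,3),np.uint8);c[:275]=a;c[280:600,:400]=b
cv2.imwrite("pics/zoom.png",c)
E
```

```text
(no output)
```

View pics/zoom.png

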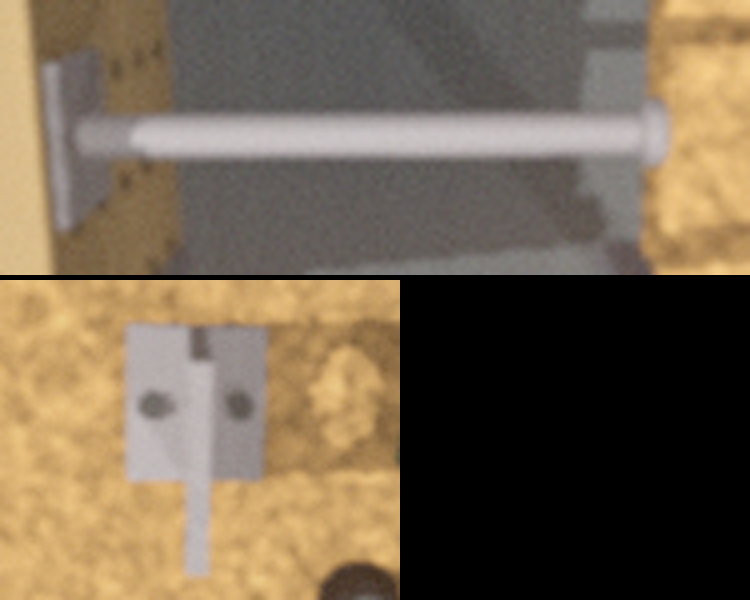

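```bash
python3 - <<'E'
from h import *
a=watz("wpeg",(246,157.2),140);b=watz("wpeg",(363.6,156.8),140);print(a,b,np.degrees(np.arctan2(*(a-b)[1::-1])),np.linalg.norm(a-b))
A=watz("wbr",(320.25,145.5),130);B=watz("wbr",(319.25,198.75),130);print(A,B,(A+B)/2,np.degrees(np.arctan2(*(A-B)[1::-1])),np.linalg.norm(A-B))
for uv in((301.25,136),(336.5,136),(336,175),(301.5,175)):print(watz("wbr",uv,8))
E
```

```text
[431.69233294 255.01308359 140.        ] [444.09822095 119.86258129 140.        ] 95.24466158146963 135.71869558290186
[ 646.56588553 -193.77421771  130.        ] [ 591.55346052 -202.66864801  130.        ] [ 619.05967303 -198.22143286  130.        ] 9.184128227159077 55.726813974039516
[ 642.59087505 -168.78432258    8.        ]
[ 651.28921913 -217.77027298    8.        ]
[ 596.27745052 -227.97244814    8.        ]
[ 587.41629447 -178.02070277    8.        ]
```

Everything agrees: edge 55.7 against 56, foot 50 × 56, centre (619,-198), yaw 9.7°, peg axis 95.2°. I grasp, lift and go to the point in front of the peg.

```bash
cat >>h.py <<'E'
YB,YP,TZ=9.7,5.2,92.
E0=np.array([444.1,119.9]);D=np.array([np.cos(np.radians(95.2)),np.sin(np.radians(95.2))])
def pegp(x,tz): return [*(E0+D*(x+68)),tz]
E
python3 - <<'E'
from h import *
g=[619.2,-198.2]
goto([*g,190],[180,0,YB]);grip(60)
move_l([*g,TZ],speed=120);wait(.1)
grip(0,60);o=get_obs();print(o["t"],o["grip_width"],o["grip_force"],o["tcp_pos"],o["wrist_force"])
if o["grip_width"]>3:
    move_l([*g,TZ+160],speed=200)
    goto(pegp(-125,TZ+160),[180,0,YP])
    move_l(pegp(-125,TZ+75),speed=120);wait(.4)
    o=get_obs();print(o["t"],o["grip_width"],o["grip_force"],o["tcp_pos"],o["ee_rot"],o["wrist_force"],o["moment"])
    im=get_image("side");t=get_image("top")
    a=cv2.resize(im[110:310,110:330,::-1],None,fx=2.6,fy=2.6,interpolation=cv2.INTER_CUBIC)
    cv2.imwrite("pics/pre.png",a)
    for c in("side","top"):print([(d["extent"],d["score"]) for d in spot_in("bracket_mid",c)])
E
```

```text
7.4 0.26246363224530356 1.1278812400996685 [ 619.59193683 -198.3764039    92.49396603] [0.33435994 0.37097511 2.29489951]
```

The fingers closed on nothing, so I look before doing anything else.

```bash
python3 - <<'E'
from h import *
im=get_image("side");w=get_image("wrist")
o=get_obs();print(o["grip_width"],o["grip_force"],o["ee_rot"],o["tcp_pos"])
for c in("side","wrist"):print([(np.round(d["extent"]),d["score"]) for d in spot_in("bracket_mid",c)])
a=cv2.resize(im[170:350,290:490,::-1],(400,360),interpolation=cv2.INTER_CUBIC)
b=cv2.resize(w[60:360,150:490,::-1],(400,353))
c=np.zeros((360,800,3),np.uint8);c[:,:400]=a;c[:353,400:]=b
cv2.imwrite("pics/miss.png",c)
E
```

```text
0.1921733541903383 1.3427830673754215 [ 1.79968196e+02 -4.78035561e-02  9.70162131e+00] [ 619.6238486  -198.37906914   92.50580782]
[(array([304., 302.,  37.,  74.]), 0.96), (array([388., 272.,  37.,  59.]), 0.81), (array([441., 232.,  31.,  66.]), 0.68)]
[(array([385.,  50., 121.,  97.]), 0.84), (array([320., 205.,  51.,  75.]), 0.56)]
```

View pics/miss.png

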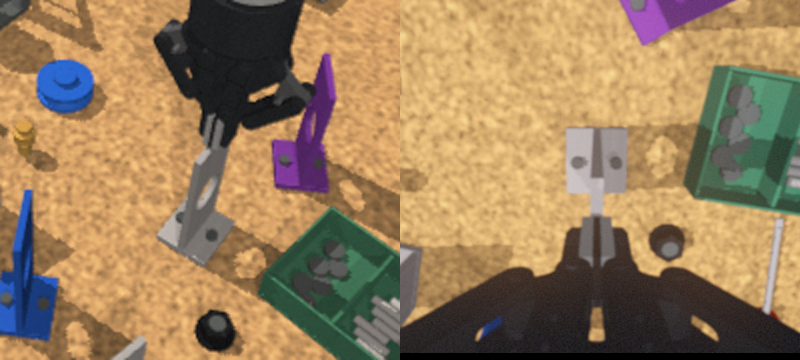

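```bash
python3 - <<'E'
from h import *
np.set_printoptions(precision=1,suppress=True)
o=shot("wm");X=o["tcp_pos"]
for z in(92,130,170):
    for n,q in(("side",(X[0],X[1],z)),("top",(X[0],X[1],z))):
        u=proj(n,q);print(z,n,u,"crop",(u-[290,170])*2)
for u in((566,127),(627,127),(627,192),(566,192)):
    print(watz("wm",(150+(u[0]-400)*.85,60+u[1]*.85),8))
k=get_calibration("wrist");T=np.load("pics/wm.npy")
for z in(92,130):
    c=np.linalg.inv(T)@np.array([X[0],X[1],z,1]);u=np.array([k["fx"]*c[0]/c[2]+k["cx"],k["fy"]*c[1]/c[2]+k["cy"]]);print("wr",z,u,((u-[150,60])/.85+[400,0]))
E
```

```text
92 side [393.2 254.8] crop [206.4 169.6]
92 top [405.5 193.5] crop [231.  47.]
130 side [396.3 240.3] crop [212.6 140.6]
130 top [408.7 189.7] crop [237.5  39.5]
170 side [399.9 223.8] crop [219.8 107.6]
170 top [412.5 185.4] crop [244.9  30.9]
[ 643.7 -169.2    8. ]
[ 651.8 -217.1    8. ]
[ 597.5 -227.9    8. ]
[ 588.8 -177.1    8. ]
wr 92 [317.9 231.6] [597.5 201.9]
wr 130 [318.2 258.5] [597.9 233.6]
```

```bash
python3 - <<'E'
from h import *
im=get_image("side");w=get_image("wrist");o=get_obs();print(o["grip_width"],o["grip_force"],o["effort"],o["wrist_force"])
a=cv2.resize(im[205:305,350:430,::-1],(400,500),interpolation=cv2.INTER_CUBIC)
b=cv2.resize(w[160:300,270:370,::-1],(400,560),interpolation=cv2.INTER_CUBIC)
c=np.zeros((560,800,3),np.uint8);c[:500,:400]=a;c[:,400:]=b
cv2.imwrite("pics/miss2.png",c)
E
```

```text
0.08578549681452245 1.860838271677494 [ 2.21559283e-02 -4.11215687e+01 -2.62868142e+01  7.45929487e-03
  2.13564606e-02 -1.21426219e-04] [-0.32780772 -0.17414975  3.88833933]
```

View pics/miss2.png

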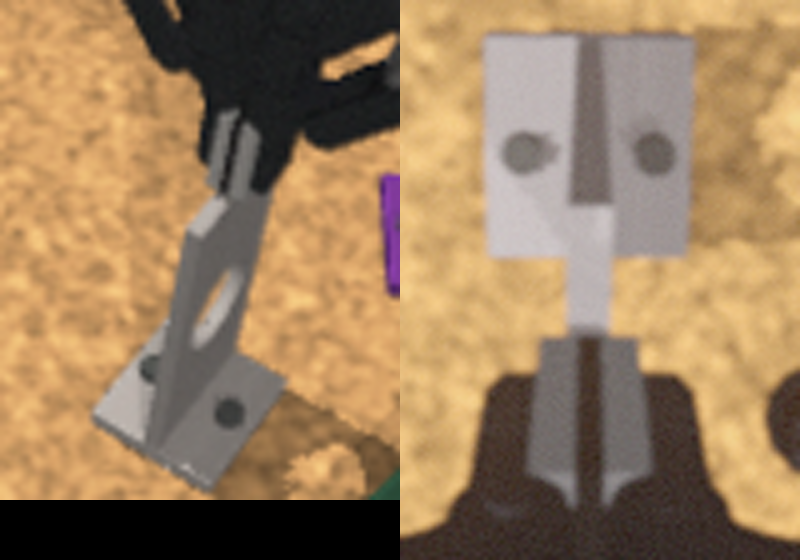

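The images settle it. The projected foot hasn't moved, so the arm pose is right. The tips closed at z of about 120–130, just above the plate, about 25–38 mm behind the nominal TCP in the tool frame. Going down to a nominal z of 66 is safe either way: the nominal body would start at z 139 and the plate top is at 130. I open, go lower and regrip.

```bash
python3 - <<'E'
from h import *
g=[619.2,-198.2]
grip(60);o=get_obs();print(o["grip_width"],o["wrist_force"])
for z in(80,66):
    move_l([*g,z],[180,0,YB],speed=60);o=get_obs();print(o["tcp_pos"],o["wrist_force"],o["grip_width"])
    if abs(o["wrist_force"][2])>15: break
else:
    grip(0,60);wait(.3);o=get_obs();print(o["t"],o["grip_width"],o["grip_force"],o["tcp_pos"],o["wrist_force"])
    o=shot("w66")
    im=get_image("side");cv2.imwrite("pics/s66.png",im[:,:,::-1])
E
```

```text
60.13123540852374 [-0.67188687 -0.02440306 -0.0719122 ]
[ 618.30643136 -197.80290395   78.75819047] [-0.35706723  0.1205376   0.45743728] 59.681703778991405
[ 618.51448658 -197.90970325   65.05097635] [-0.93391712  0.32920372  0.49214592] 60.15390419836815
9.9167 4.840780715190284 60.71308493614197 [ 619.66602049 -198.33028591   66.49389373] [1.21450054 0.00695297 2.17396438]
```

It grips now (4.8 mm, 60.7 N). I lift, move to the point in front of the peg, and compare the detected outline with the projected model.

```bash
cat >>h.py <<'E'
def box(c,eye,yaw):
    a=np.radians(yaw);n=np.array([np.cos(a),np.sin(a),0]);w=np.array([-n[1],n[0],0])
    pts=[np.array(eye)+n*i*t+w*j*28+[0,0,z] for i in(-1,1) for j in(-1,1) for t,z in((3,65),(25,-65),(25,-57))]
    q=np.array([proj(c,p) for p in pts]);lo,hi=q.min(0),q.max(0);return np.r_[(lo+hi)/2,hi-lo]
E
python3 - <<'E'
from h import *
np.set_printoptions(precision=1,suppress=True)
g=[619.4,-198.3]
move_l([*g,76],[180,0,YB],speed=60);wait(.2);o=get_obs();print(o["t"],o["grip_width"],o["grip_force"],o["wrist_force"])
if o["grip_width"]>3:
    move_l([*g,226.5],speed=200)
    goto(pegp(-125,226.5),[180,0,YP])
    move_l(pegp(-125,141.5),speed=120);wait(.4)
    o=get_obs();print(o["t"],o["grip_width"],o["grip_force"],o["tcp_pos"],o["ee_rot"],o["wrist_force"],o["moment"])
    shot("wpre")
    eye=o["tcp_pos"]+[0,0,-1.5]
    for c in("side","top"):
        im=get_image(c);cv2.imwrite(f"pics/pre_{c}.png",im[:,:,::-1])
        print(c,"pred",box(c,eye,95.2),[(d["extent"],d["score"]) for d in spot_in("bracket_mid",c)])
E
```

```text
10.5333 5.106054931126286 59.87723171710968 [-0.1 -0.6 -4.8]
13.8833 4.747984335416021 59.80815052986145 [449.5  63.2 141.9] [180.   -0.    5.2] [-0.3  0.8 -4.1] [-0. -0. -0.]
side pred [217.7 204.6  47.6  78.6] [([303.1, 300.5, 35.1, 73.7], 0.91), ([219.6, 207.6, 44.2, 67.8], 0.88), ([441.9, 232.3, 33.5, 69.3], 0.72)]
top pred [295.  255.3  21.6  29.9] [([410.5, 149.6, 28.7, 36.8], 0.8), ([379.6, 263.2, 26.1, 25.1], 0.65)]
```

The payload is 4 N, the wrist moment is about zero, and the outline agrees with the prediction. I insert in force-guarded steps.

```bash
python3 - <<'E'
from h import *
np.set_printoptions(precision=1,suppress=True)
f0=get_obs()["wrist_force"]
ok=True
for x in(-80,-74,-69,-64,-58,-50,-35,-20):
    move_l(pegp(x,141.5),speed=40);o=get_obs();d=o["wrist_force"]-f0;print(x,o["t"],o["tcp_pos"],d,o["moment"],o["grip_width"])
    if np.abs(d).max()>5: ok=False;break
if ok:
    for z in range(138,118,-2):
        move_l(pegp(-20,z),speed=25);wait(.15);o=get_obs();d=o["wrist_force"]-f0;print(z,o["t"],o["tcp_pos"],d,o["moment"])
        if d[2]>3: break
im=get_image("side");cv2.imwrite("pics/hang.png",cv2.resize(im[110:280,100:300,::-1],None,fx=3,fy=3,interpolation=cv2.INTER_CUBIC))
E
```

```text
-80 15.4083 [445.2 107.7 141.5] [ 0.5  0.1 -1.4] [ 0. -0. -0.] 5.037871519367807
-74 15.7083 [444.6 114.1 141.5] [-0.2 -0.8 -1.1] [ 0.  0. -0.] 4.539619028253412
-69 15.9833 [444.2 119.1 141.5] [ 1.1  0.4 -1.1] [-0.  0.  0.] 4.952053624428855
-64 16.2583 [443.7 124.1 141.5] [ 0.1 -0.5 -1.5] [ 0. -0.  0.] 4.87503708900037
-58 16.5583 [443.2 130.1 141.5] [-0.3  0.3 -1.4] [-0. -0. -0.] 5.106031773328864
-50 16.9083 [442.5 138.1 141.5] [ 0.4 -0.6 -0.7] [-0.  0.  0.] 4.7635858742234225
-35 17.4333 [441.  152.9 141.5] [-0.2  0.2 -2.4] [ 0.  -0.1  0. ] 5.007859385059935
-20 17.9583 [439.7 167.9 141.5] [ 0.2 -0.8 -2.1] [-0.1  0.  -0. ] 4.7899894003405645
138 18.4 [439.8 167.6 138. ] [-0.6 -0.6 -1.9] [0. 0. 0.]
136 18.8 [439.8 167.7 136. ] [-0.2 -0.3 -0.5] [ 0.1  0.  -0.1]
134 19.2 [439.8 167.7 134. ] [-0.   0.3 -0.9] [ 0.  0. -0.]
132 19.6 [439.8 167.7 132. ] [ 0.   0.2 -1.2] [-0.  0.  0.]
130 20.0 [439.7 167.7 130. ] [ 0.6 -1.3 -1. ] [-0. -0. -0.]
128 20.4 [440.3 167.8 128.3] [ 0.8 -0.7 -0.3] [ 0.1 -0.1 -0. ]
126 20.8 [440.5 167.9 128. ] [-2.6 -0.3  8.7] [-0.1  0.5  0. ]
```

View pics/hang.png

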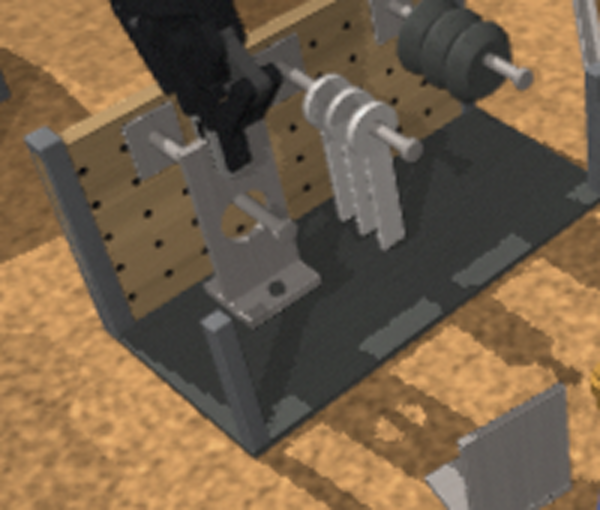

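The peg passes through the eye, and contact came at an eye z of about 126.5, where 127 is expected. I release, retreat and check it.

```bash
python3 - <<'E'
from h import *
np.set_printoptions(precision=1,suppress=True)
move_l(pegp(-20,127.5),speed=20)
grip(35);wait(.3)
move_l(pegp(-20,260),speed=100);wait(.5)
for c in("side","top","wrist"):
    if c=="wrist": o=shot("wend")
    else: cv2.imwrite(f"pics/end_{c}.png",get_image(c)[:,:,::-1])
    pr=box(c,[*pegp(-20,0)[:2],127],95.2) if c!="wrist" else ""
    print(c,"pred",pr,[(np.round(d["extent"],1).tolist(),round(d["score"],2)) for d in spot_in("bracket_mid",c)])
    for n in("short_mid","angle_mid"):print(n,[(np.round(d["extent"],1).tolist(),round(d["score"],2)) for d in spot_in(n,c)])
# overall yaw/motion check
a=get_image("side").astype(int);wait(.5);b=get_image("side").astype(int)
d=np.abs(a-b).max(2)[130:270,150:260];print("motion px",(d>40).sum(),get_obs()["t"],get_obs()["wrist_force"])
E
```

```text
side pred [181.6 182.7  49.1  74.4] [([182.3, 183.8, 44.6, 71.9], 0.96), ([349.4, 366.8, 35.5, 50.9], 0.71), ([442.6, 230.7, 32.1, 71.2], 0.69), ([304.4, 303.2, 33.3, 70.1], 0.6)]
short_mid [([349.6, 365.1, 34.9, 54.9], 0.78)]
angle_mid [([267.8, 263.5, 54.1, 55.0], 0.98)]
top pred [251.4 257.7  23.1  29.2] [([379.8, 263.9, 29.4, 27.3], 0.73), ([410.3, 148.1, 29.6, 38.1], 0.71), ([252.6, 261.6, 26.5, 22.2], 0.61)]
short_mid [([422.4, 264.9, 19.5, 23.1], 0.71)]
angle_mid [([331.9, 251.5, 28.2, 31.8], 0.66)]
wrist pred  [([551.2, 184.3, 105.6, 69.2], 0.95), ([316.6, 191.9, 36.5, 79.2], 0.75)]
short_mid [([608.0, 190.3, 64.0, 46.4], 0.73)]
angle_mid [([463.8, 161.3, 90.7, 69.7], 0.55)]
motion px 0 24.975 [-0.5  0.5 -0.2]
```

The bracket hangs where predicted, with no motion between pictures. The bystanders have not moved and the gripper is clear.

```bash
python3 -c "
from station import *
print(sign_off())"
```

```text
the job is handed in; nothing more can be done
None
```

The steel bracket hangs from the empty peg, released and still in the last pictures, with the other two brackets unmoved; I handed the job in just after 25.0 s on the robot's clock, and no verdict came back.

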